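Roll the grinding jar into its clamp and click the torque knob shut

TASK

Move the plain white carton out of the way, keeping it upright on the bench, then roll the steel jar along the bench, without lifting it, into the open clamp until it rests against the clamp's back stop. With the jar home, turn the clamp's torque knob clockwise by its arm until it clicks past its detent and the arm is fully shut behind the jar. Leave the two bottles and the brown tape roll where they stand.

Things in the scene. Friction and masses are not known exactly. Their poses are not given: they have to be found in the camera images.
- clamp: Bare aluminium jar clamp fixed to the bench; it has no floor. Origin on the bench under the jar's axis when the jar is home. The jar enters along its own +x (roughly right to left for the robot); z is up. Rails 26 mm high, inner faces y = +76 and -76, x = -35 to +47; before them flared guides, 26 mm high, widen the mouth to y = +95 and -95 at x = -89. Knob axis at x = -49, y = -118.
- back_stop (a point): Middle of the front face of the clamp's back stop, 30 mm above the bench; the stop is an upright plate 176 mm wide and 52 mm high, its face at x = +38 in the clamp's frame. A grey detent block 56 mm high stands beside the knob at x = +9, y = -118.
- gate (a joint): Turn of the torque knob with its arm, rad: 0 open, grows clockwise seen from above, hard stop 1.75 = shut. The arm points from the knob axis along the angle pi + 0.18 - value in the clamp's frame (from +x towards +y): at 0 it lies beside the lane, pointing back against the entering jar and 0.18 outwards; at 1.75 it points along +y across the mouth, 4 mm behind the jar. Starts at 0 to 0.35.
- knob_top (a point): Centre of the top of the black fluted knob (58 mm wide, top 79 mm above the bench, the clamp's highest point), on the turning axis. Turns freely (0.05 N m) up to 0.8 rad; there a sprung detent sets in at once with 0.6 N m, easing to none at 1.29; past 1.35 it snaps to 1.75 by itself and stays. Let go earlier, it springs back to about 0.82. About 7 N at 90 mm from the axis turns it.
- gate_tip (a point): Centre of the arm's black end (upright cylinder, diameter 20 mm, 31 to 57 mm above the bench), 106 mm from the knob axis, 44 mm above the bench. The steel bar from knob to tip is 14 mm wide and 34 to 54 mm above the bench: it passes over rails and guides.
- jar: Plain steel grinding jar: smooth cylinder, diameter 76 mm, length 120 mm, 0.6 kg, lying on the bench. Origin at its centre, 38 mm above the bench; its own y axis is the cylinder's axis (x and z turn as it rolls). Starts in the lane 365 to 440 mm in front of home, up to 22 mm off its middle, nearly square to it. Rolls easily and comes to rest soon when let go.
- white_case: Plain white carton, 100 x 86 mm and 60 mm high, 0.2 kg, standing loose in the lane between jar and clamp. Origin at the centre of its underside; x along the 100 mm side, z up.
- wash_bottle: Bystander: white bottle with red cap, diameter 64 mm, height 130 mm, standing on the robot's side of the clamp or just behind its back stop. Origin at the centre of its underside.
- media_bottle: Bystander: grey plastic bottle with pale cap, diameter 59 mm, height 117 mm, standing on the robot's side of the clamp or just behind its back stop. Origin at the centre of its underside.
- kraft_tape: Bystander: brown tape roll lying flat, diameter 92 mm, height 50 mm, beyond the knob. Origin at the centre of its underside. Beyond the lane the room's own fixed things (stack of glass dishes, low box, tall wire rack) begin at world x = 0.60 m where world y is below 0.01 m; keep the hand clear of them.

How it is judged:
On the way, in this order (a step that is already met when the one before it is completed fails the run):
1. the jar is home against the back stop while the arm is still open (x of jar in the frame of clamp between -0.008 and 0.008 m and y of jar in the frame of clamp between -0.022 and 0.022 m and height (world z) of jar below 0.046 m and angle between the y axis of jar and the y axis of clamp, either way round below 0.15 rad and value of joint gate below 0.6 rad), for 0.2 s.
2. the knob has clicked past its detent (value of joint gate above 1.6 rad), for 0.2 s.
At the end, for the whole second after the job is handed in: The jar lies on the bench at home in the clamp (axis within 8 mm of home along the lane and 22 mm across, square within 0.15 rad), at rest; the knob stands past its click (above 1.65 rad) with the arm shut behind the jar; the white carton stands upright and at rest on the bench (x of jar in the frame of clamp between -0.008 and 0.008 m and y of jar in the frame of clamp between -0.022 and 0.022 m and height (world z) of jar below 0.046 m and angle between the y axis of jar and the y axis of clamp, either way round below 0.15 rad and value of joint gate above 1.65 rad and linear speed of each of jar, white_case below 0.02 m/s and angle between white_case's own z axis and vertical below 0.1 rad and height (world z) of white_case below 0.012 m); the robot touches nothing.
It fails at once if the jar is lifted off the bench (height (world z) of jar above 0.06 m).
It fails at once if the white bottle moved more than 25 mm or knocked over (distance of wash_bottle from where it was at the start of the episode above 0.025 m or angle between wash_bottle's own z axis and vertical above 0.3 rad).
It fails at once if the grey bottle moved more than 25 mm or knocked over (distance of media_bottle from where it was at the start of the episode above 0.025 m or angle between media_bottle's own z axis and vertical above 0.3 rad).
It fails at once if the tape roll moved more than 25 mm or knocked over (distance of kraft_tape from where it was at the start of the episode above 0.025 m or angle between kraft_tape's own z axis and vertical above 0.3 rad).
It also fails if it takes over 69 s, if anything falls off the work surface, if the arm or the gripper's body presses on something with over 40 N, if the wrist force passes 120 N, or if a joint passes its speed limit or range.

ROBOT

A 6-joint arm with a two-finger parallel gripper is mounted at the origin on a cart in front of the work surface, level with it; the furniture and walls round the work are solid. World frame = base frame: x ahead of the robot, y to its left, z up, the work surface at z = 0. Lengths are in m, angles in rad, forces in N, time in s.
With the tool pointing down it reaches from about 0.35 to 0.775 m from the base axis. Payload 5.5 kg.
Tool frame: the origin (TCP) lies at the very end of the fingers, on their centre line; the grasp point (between the pads) lies env.hold_point_z behind it (env.hold_point_z is the distance from the TCP to the grasp point, in m); z points along the fingers, y is the line along which they close (so a half turn about z gives the same grasp; the last joint's range is limited). The gripper opens to 85 mm and grips with 20 to 120 N. Pads are 22 mm wide; open, the fingers measure 114 mm over their backs; the gripper's body (76 mm by 85 mm) begins 54 mm behind the grasp point. The pads swing forward as they close: fully open they stand 13 mm farther back than shut.
Start: joints at [-1.299, 0.313, 0.046, 1.304, 0, 1.431], TCP at [0.23, -0.527, 0.231] pointing down, gripper open.
Joint ranges: [-2.76, 2.76], [-0.86, 1.69], [-1.03, 1.26], [-2.2, 2.34], [-1.47, 1.5], [-3.14, 3.14]. Speed limits (rad/s): [2.57, 2.57, 3.14, 3.14, 3.14, 3.14].

INTERFACE

Orientations are given as a unit quaternion [w, x, y, z].
In Python, from workcell import env gives the robot as it stands.
- The arm moves only by the tool carry_out, never from a script. Its argument "steps" is a list of rows, each a list of 3 entries, a list of its own where there are three numbers: the turn, a rotation vector about the tool's x, y, z in degrees, then the shift along the tool's x, y, z in cm, then the closure in counts, from 0 (fully open) to 255 (shut). A call has exactly 8 rows; each row is the pose to reach, as a shift and turn from the pose commanded when the call began, along the tool's axes at that moment; what a row does not reach only later rows make up. A row lasts 1/8 s, in which the tool goes at most 62.5 mm and 10.7 degrees, less where a joint would pass 70% of its speed; a pose out of reach is approached as far as the arm can. A call with a gripper value outside its range is refused whole. The fingers move at their own pace and stop on an object; "force" is the grip in N (left out, the last holds). Time passes only in rows, so rows that repeat a pose let the fingers close, or fill a call up. It gives the time, the measured TCP pose, the force, the opening and the grip force at its end, in the units of the state.
- env.get_state(): the state, without advancing time (a new reading comes with each control period).
- env.read_camera(name): name is "scene" or "top"; returns (picture, depth): 480x640x3 uint8, red, green, blue; 480x640 float32, m along the optical axis (not along the pixel's ray), 0 where there is no reading.
- env.get_calibration(name): a dict with "fx", "fy", "cx", "cy" (pixels), "origin" and "orientation" of the camera in the world. Camera axes: x right, y up, looking along -z (the intrinsics and any distortion apply to the point x, -y, -z); pixel columns grow to the right and rows downward; lengths in m; the calibration is good to about 2 mm. A picture is of the moment at which its call begins. get_calibration takes no time and is no camera call.
- env.hand_in(): hands the job in; it is judged then, once.
The state is a dict: "clock": time; "joint_pos": joint angles; "qvel": joint speeds; "tau": joint torques, N m; "tcp_pos": TCP position; "orientation": TCP orientation; "wrist_force": force on the tool from outside, world axes, zero at the start; "ft_torque": the same for the moment, N m; "finger_gap": finger opening in m; "grip_force": force on a finger pad.
Only numpy, scipy, OpenCV 4.12 (cv2) and the standard library are available. Lean on these libraries where they do the work, as an engineer would, in place of code of your own. Each camera call takes 0.05 s, during which the arm holds its last target. There are 200 camera calls.

## Working session

There is one attempt and no reset: what is moved stays moved. The work goes in short steps, Python scripts to look and compute and a tool call to move; the robot and the scene stay as the last step left them, time stands still between calls to the robot, and variables do not carry over. Pictures are saved under pics/ and viewed, at most 10 in all, crops included, and the job is handed in when it is done.

Besides the shell and the picture viewer there is one more tool, called after "Request:" as name([rows], argument=value, ...), one row to a line, values as JSON. carry_out: Moves the arm, as the interface text tells. Its arguments: {"type":"object","properties":{"steps":{"type":"array","items":{"type":"array"}},"force":{"type":"number"}},"required":["steps"]}

```bash
mkdir -p pics; ls; cat > h.py <<'E'
import numpy as np, cv2
from scipy.spatial.transform import Rotation as R
from workcell import env
def rot(q): return R.from_quat([q[1],q[2],q[3],q[0]]).as_matrix()
def snap(n,f=None):
    im,d=env.read_camera(n)
    if f: cv2.imwrite('pics/'+f,cv2.cvtColor(im,cv2.COLOR_RGB2BGR))
    return im,d
def cloud(n,d):
    c=env.get_calibration(n); v,u=np.mgrid[0:480,0:640]
    P=np.stack([(u-c['cx'])/c['fx']*d,-(v-c['cy'])/c['fy']*d,-d],-1)
    return P@rot(c['orientation']).T+np.array(c['origin'])
E
python3 - <<'E'
from h import *
print(env.get_state(), env.hold_point_z)
for n in('top','scene'):
    im,d=snap(n,n+'0.png'); print(n,env.get_calibration(n)); np.savez(n+'0.npz',im=im,d=d)
E
```

```text
pics
{'clock': 0.0, 'joint_pos': array([-1.29860382e+00,  3.14009505e-01,  4.49273085e-02,  1.30360175e+00,
       -1.21492923e-05,  1.43120588e+00]), 'qvel': array([-0.00126589, -0.00102107,  0.0001152 , -0.00056274,  0.00087155,
        0.00022312]), 'tau': array([ 7.36643615e-04, -4.80626500e+01,  2.98533064e+01,  1.95767172e-02,
       -4.69556392e-05,  8.23227140e-06]), 'tcp_pos': array([ 0.22998709, -0.52641512,  0.23038258]), 'orientation': array([-9.41333645e-04,  9.78878683e-01,  2.04439802e-01, -6.85910195e-05]), 'wrist_force': array([-0.0712752 , -0.55002633, -0.71577657]), 'ft_torque': array([ 0.01781364,  0.04395643, -0.07468583]), 'grip_force': 0.0, 'finger_gap': 0.08573926330530436} 0.0187
top {'fx': 489.2410813395726, 'fy': 489.2410813395726, 'cx': 327.5809960096504, 'cy': 238.1115665527827, 'origin': array([0.4964664 , 0.13274302, 1.11085838]), 'orientation': array([ 0.70942202,  0.02928535, -0.02603918, -0.70369363])}
scene {'fx': 613.4099042186673, 'fy': 613.4099042186673, 'cx': 323.13612174806985, 'cy': 236.16219983274044, 'origin': array([-0.47597463,  0.68595073,  0.6445717 ]), 'orientation': array([-0.44320543, -0.26502516,  0.45856417,  0.72322162])}
```

View pics/top0.png

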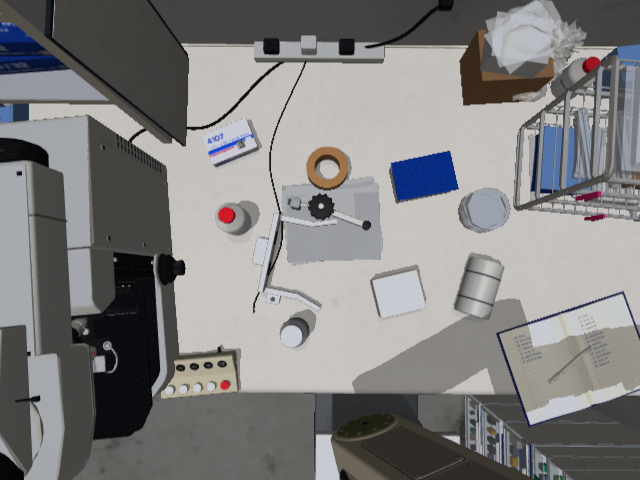

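View pics/scene0.png

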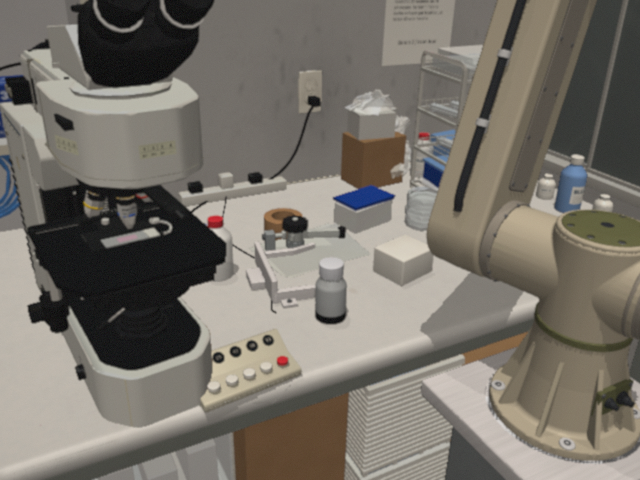

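The top view shows the jar (480,286), carton (398,292), knob (321,206), arm tip (367,225), back stop (268,255), tape (327,168), white bottle (232,217) and grey bottle (293,333). The scene view shows the carton standing between the arm and the jar, and agrees with the top view.

```bash
python3 - <<'E'
from h import *
z=np.load('top0.npz'); im,d=z['im'],z['d']; P=cloud('top',d)
hsv=cv2.cvtColor(im,cv2.COLOR_RGB2HSV)
V,U=np.mgrid[0:480,0:640]
def box(u0,u1,v0,v1): return (U>=u0)&(U<u1)&(V>=v0)&(V<v1)&(d>0)
def rep(n,m):
    p=P[m]; r=cv2.minAreaRect(p[:,:2].astype(np.float32)*1000); print(n,m.sum(),'med',p.mean(0).round(4),'zmax',np.percentile(p[:,2],[5,50,98]).round(4),'rect',np.round(r[0],1),np.round(r[1],1),round(r[2],1))
Z=P[...,2]
print('bench z',[np.round(P[v,u],4) for v,u in((240,420),(340,200),(100,330))])
rep('carton',box(360,435,255,330)&(Z>.052))
rep('jar all',box(445,515,245,330)&(Z>.02))
rep('jar top',box(445,515,245,330)&(Z>.068))
rep('knob',box(300,345,185,222)&(Z>.073))
rep('tip',box(355,380,212,238)&(Z>.04)&(hsv[...,2]<90))
rep('stop',box(250,300,205,305)&(Z>.042)&(Z<.06))
rep('detent',box(283,308,190,215)&(Z>.04))
rep('wash',box(205,255,195,240)&(Z>.1)); rep('media',box(270,320,310,355)&(Z>.095)); rep('tape',box(300,352,140,192)&(Z>.04))
rep('blue',box(380,465,145,205)&(Z>.03)); rep('dish',box(455,512,183,235)&(Z>.03))
m=box(265,330,280,315)&(Z>.018)&(Z<.035); rep('rail-',m)
E
```

```text
bench z [array([ 0.5809, -0.072 ,  0.0007]), array([ 0.3518,  0.4229, -0.0013]), array([0.9053, 0.1352, 0.0027])]
carton 1868 med [ 0.4611 -0.0142  0.0595] zmax [0.056  0.0596 0.0634] rect [461.  -14.9] [ 85.4 100.6] 13.9
jar all 2070 med [ 0.475  -0.1842  0.0662] zmax [0.0433 0.0697 0.0777] rect [ 473.4 -190.4] [ 74.4 121.5] 72.7
jar top 1187 med [ 0.474  -0.1907  0.073 ] zmax [0.0687 0.0731 0.0783] rect [ 473.8 -192. ] [ 53.3 120. ] 73.1
knob 505 med [0.645  0.1531 0.0787] zmax [0.0755 0.0786 0.0828] rect [645.9 153.3] [55.4 54.5] 82.3
tip 61 med [0.6084 0.0546 0.0563] zmax [0.0522 0.0565 0.0595] rect [608.6  54.2] [16.4 17.8] 81.5
stop 523 med [0.5536 0.2626 0.0512] zmax [0.0461 0.0514 0.0566] rect [563.7 260.3] [ 45.6 207.2] 67.3
detent 159 med [0.6554 0.2072 0.0527] zmax [0.0453 0.0537 0.0589] rect [655.  204.7] [44.9 21.9] 76.4
wash 421 med [0.6169 0.3414 0.1173] zmax [0.1008 0.1215 0.1334] rect [618.  344.2] [47.7 50.3] 89.6
media 416 med [0.377  0.2089 0.1157] zmax [0.1122 0.116  0.1196] rect [376.7 209.4] [42.6 45.6] 44.7
tape 903 med [0.7358 0.1414 0.0495] zmax [0.0455 0.0497 0.0539] rect [736.  141.6] [91.6 90.4] 0.3
blue 2493 med [ 0.7128 -0.0673  0.0718] zmax [0.0686 0.0727 0.0766] rect [700.2 -80.3] [118.6 150.4] 12.6
dish 1713 med [ 0.6425 -0.1976  0.0736] zmax [0.0455 0.0749 0.0856] rect [ 657.5 -195.8] [123.5  89.4] 23.1
rail- 308 med [0.4517 0.2178 0.0256] zmax [0.0222 0.0255 0.0298] rect [449.2 217.5] [132.7  25.2] 66.1
```

```bash
cat >> h.py <<'E'
def plan(*wps):
    """world waypoints (x,y,z,yaw deg of tool y, mod 180) -> turn about tool z (deg), shift (cm) from the present pose"""
    s=env.get_state(); M=rot(s['orientation']); p=s['tcp_pos']
    y0=np.degrees(np.arctan2(M[1,1],M[0,1]))
    print('t',round(s['clock'],2),'tcp',p.round(4),'yawY',y0.round(1),'F',s['wrist_force'].round(1),'gap',round(s['finger_gap'],3),'tilt',np.degrees(np.arccos(-M[2,2])).round(2))
    for w in wps:
        dy=(w[3]-y0+90)%180-90
        print(w,'-> rz',round(-dy,1),'shift',(M.T@(np.array(w[:3])-p)*100).round(2))
TH=np.radians(79.); O=np.array([.539,.224])
def setclamp():
    z=np.load('top0.npz'); d=z['d']; P=cloud('top',d); V,U=np.mgrid[0:480,0:640]
    m=(U>255)&(U<290)&(V>205)&(V<300)&(P[...,2]>.046)&(P[...,2]<.058)
    return P[m]
E
python3 - <<'E'
from h import *
plan((.539,.005,.23,103.9),(.539,.005,.02,103.9))
p=setclamp()[:,:2]
for k in range(6):
    l=cv2.fitLine(p.astype(np.float32),cv2.DIST_HUBER,0,.01,.01).ravel()
    n=np.array([-l[1],l[0]]); r=(p-l[2:])@n; p=p[abs(r)<max(.008,2*r.std())] if k<5 else p
ang=np.degrees(np.arctan2(l[1],l[0]))%180
t=(p-l[2:])@l[:2]
print('plate dir',ang,'centre',l[2:],'extent',t.min(),t.max(),'mid',l[2:]+l[:2]*(t.min()+t.max())/2,'rstd',r.std(),len(p))
th=np.radians(ang-90 if ang>90 else ang+90)
if np.sin(th)<0: th+=np.pi
c,s=np.cos(th),np.sin(th); print('theta',np.degrees(th),'O from knob',np.array([.6455,.1531])-np.array([c*-.049+s*.118,s*-.049-c*.118]))
print('O from stop', l[2:]+l[:2]*(t.min()+t.max())/2-.042*np.array([c,s]))
E
```

```text
t 0.1 tcp [ 0.23   -0.5265  0.2305] yawY -66.4 F [ 0.1 -0.3  0.5] gap 0.085 tilt 0.09
(0.539, 0.005, 0.23, 103.9) -> rz 9.7 shift [ 49.59 -36.34   0.12]
(0.539, 0.005, 0.02, 103.9) -> rz 9.7 shift [ 49.58 -36.3   21.12]
plate dir 169.09598 centre [0.5460483 0.2668846] extent -0.08614447555090071 0.08872281057118334 mid [0.54731418 0.26664073] rstd 0.0036190203954146456 464
theta 79.09597 O from knob [0.5388995  0.22353673]
O from stop [0.53936927 0.22539903]
```

Request:
carry_out([
  [[0,0,9.7],[49.6,-36.3,0],135],
  [[0,0,9.7],[49.6,-36.3,0],135],
  [[0,0,9.7],[49.6,-36.3,0],135],
  [[0,0,9.7],[49.6,-36.3,0],135],
  [[0,0,9.7],[49.6,-36.3,0],135],
  [[0,0,9.7],[49.6,-36.3,0],135],
  [[0,0,9.7],[49.6,-36.3,0],135],
  [[0,0,9.7],[49.6,-36.3,0],135],
], force=30)

```text
clock: 1.1
tcp_pos: [0.4823, -0.0929, 0.2312]
orientation: [0.0, 0.993, 0.121, 0.0]
wrist_force: [0.6, -1.0, 0.2]
finger_gap: 0.04
grip_force: 0.0
```

Request:
carry_out([
  [[0,0,0],[4,-4,0],135],
  [[0,0,0],[7.9,-8.1,0],135],
  [[0,0,0],[7.9,-8.1,5],135],
  [[0,0,0],[7.9,-8.1,10],135],
  [[0,0,0],[7.9,-8.1,15],135],
  [[0,0,0],[7.9,-8.1,19],135],
  [[0,0,0],[7.9,-8.1,21.1],135],
  [[0,0,0],[7.9,-8.1,21.1],135],
])

```text
clock: 2.1
tcp_pos: [0.5368, 0.003, 0.0182]
orientation: [-0.001, 0.993, 0.121, -0.002]
wrist_force: [-0.2, 0.0, 0.9]
finger_gap: 0.04
grip_force: 0.0
```

Request:
carry_out([
  [[0,0,0],[-2,0,0],135],
  [[0,0,0],[-3,0,0],135],
  [[0,0,0],[-4,0,0],135],
  [[0,0,0],[-5.2,0,0],135],
  [[0,0,0],[-6.4,0,0],135],
  [[0,0,0],[-7.6,0,0],135],
  [[0,0,0],[-8.8,0,0],135],
  [[0,0,0],[-10,0,0],135],
])

```text
clock: 3.1
tcp_pos: [0.4412, -0.0215, 0.0203]
orientation: [0.0, 0.993, 0.121, 0.0]
wrist_force: [2.2, 0.5, 1.8]
finger_gap: 0.0403
grip_force: 1.3
```

Request:
carry_out([
  [[0,0,0],[-1.2,0,0],135],
  [[0,0,0],[-2.4,0,0],135],
  [[0,0,0],[-3.4,0,0],135],
  [[0,0,0],[-4.4,0,0],135],
  [[0,0,0],[-5.1,0,0],135],
  [[0,0,0],[-5.6,0,0],135],
  [[0,0,0],[-5.8,0,0],135],
  [[0,0,0],[-5,0,0],135],
])

```text
clock: 4.1
tcp_pos: [0.3921, -0.0331, 0.0199]
orientation: [-0.0, 0.993, 0.121, -0.001]
wrist_force: [-0.7, 0.6, -0.6]
finger_gap: 0.0403
grip_force: 0.0
```

```bash
python3 - <<'E'
from h import *
im,d=snap('top','top1.png'); np.savez('top1.npz',im=im,d=d)
plan()
E
```

```text
t 4.15 tcp [ 0.3942 -0.0333  0.0202] yawY -76.1 F [ 0.5 -0.7  0.2] gap 0.04 tilt 0.01
```

View pics/top1.png

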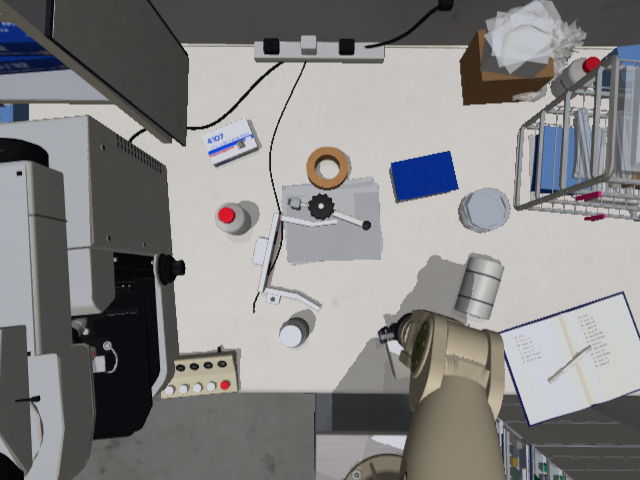

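```bash
python3 - <<'E'
from h import *
plan((.394,-.033,.17,103.9),(.453,-.257,.17,163),(.453,-.257,.02,163))
print(env.get_state()['joint_pos'].round(2))
E
```

```text
t 4.15 tcp [ 0.3942 -0.0333  0.0202] yawY -76.1 F [ 0.5 -0.7  0.2] gap 0.04 tilt 0.01
(0.394, -0.033, 0.17, 103.9) -> rz -0.0 shift [-1.000e-02 -3.000e-02 -1.498e+01]
(0.453, -0.257, 0.17, 163) -> rz -59.1 shift [  0.34  23.13 -14.98]
(0.453, -0.257, 0.02, 163) -> rz -59.1 shift [3.400e-01 2.313e+01 2.000e-02]
[-0.29  0.17 -0.72  0.68 -0.    2.61]
```

Request:
carry_out([
  [[0,0,0],[0,0,-5],0],
  [[0,0,0],[0,0,-10],0],
  [[0,0,-10],[0,2,-15],0],
  [[0,0,-20],[0,7,-15],0],
  [[0,0,-30],[0.1,13,-15],0],
  [[0,0,-40],[0.2,18,-15],0],
  [[0,0,-50],[0.3,22,-15],0],
  [[0,0,-59.1],[0.3,23.1,-15],0],
])

```text
clock: 5.15
tcp_pos: [0.4524, -0.2593, 0.1696]
orientation: [-0.0, 0.803, 0.596, -0.0]
wrist_force: [-0.2, 0.2, 0.2]
finger_gap: 0.0854
grip_force: 0.0
```

```bash
python3 - <<'E'
from h import *
plan((.453,-.257,.02,163))
im,d=snap('top'); P=cloud('top',d); V,U=np.mgrid[0:480,0:640]
m=(V>310)&(V<410)&(U>330)&(U<480)&(P[...,2]>.052)&(P[...,2]<.066)&(P[...,0]<.43)&(d>0)
m=cv2.morphologyEx(m.astype(np.uint8),cv2.MORPH_OPEN,np.ones((5,5)))>0
r=cv2.minAreaRect(P[m][:,:2].astype(np.float32)*1000); print('carton',m.sum(),r)
E
```

```text
t 5.15 tcp [ 0.4524 -0.2593  0.1696] yawY -16.8 F [-0.2  0.2  0.2] gap 0.085 tilt 0.04
(0.453, -0.257, 0.02, 163) -> rz 0.2 shift [ 0.25  0.   14.96]
carton 1924 ((331.555908203125, -46.434932708740234), (86.05786895751953, 99.78473663330078), 13.386405944824219)
```

Request:
carry_out([
  [[0,0,0],[0,0,5],0],
  [[0,0,0],[0,0,10],0],
  [[0,0,0],[0,0,14],0],
  [[0,0,0],[0.2,0,15.4],0],
  [[0,0,0],[1,0,15.4],0],
  [[0,0,0],[1.6,0,15.4],0],
  [[0,0,0],[2.2,0,15.4],0],
  [[0,0,0],[2.8,0,15.4],0],
])

```text
clock: 6.2
tcp_pos: [0.4608, -0.23, 0.0174]
orientation: [0.001, 0.804, 0.595, 0.0]
wrist_force: [-0.0, 0.1, 0.9]
finger_gap: 0.0854
grip_force: 0.1
```

```bash
cat >> h.py <<'E'
def jar(d):
    P=cloud('top',d); V,U=np.mgrid[0:480,0:640]; s=env.get_state(); M=rot(s['orientation'])
    a=(P[...,:2]-s['tcp_pos'][:2])@M[:2,:2]   # tool frame
    m=(d>0)&(P[...,2]>.05)&(P[...,2]<.082)&(a[...,0]>.014)&(a[...,0]<.15)&(abs(a[...,1])<.1)
    p=P[m]
    # 3D axis fit: ridge (top 8 mm)
    r=cv2.minAreaRect(p[:,:2].astype(np.float32)*1000)
    th=np.radians(79.1); C=np.array([[np.cos(th),-np.sin(th)],[np.sin(th),np.cos(th)]])
    q=(p[:,:2]-np.array([.539,.2245]))@C
    print('jar n',m.sum(),'rect c',np.round(r[0],1),np.round(r[1],1),round(r[2],1),'clamp y ext',(np.percentile(q[:,1],[1,99])*1000).round(1),'x ext',(np.percentile(q[:,0],[1,99])*1000).round(1),'rect ctr clamp',((np.array(r[0])/1000-[.539,.2245])@C*1000).round(1))
E
python3 - <<'E'
from h import *
im,d=snap('top','top2.png'); plan(); jar(d)
E
```

```text
t 6.25 tcp [ 0.4605 -0.2291  0.0171] yawY -17.0 F [-0.2  0.1  0.4] gap 0.085 tilt 0.07
jar n 1897 rect c [ 473.8 -180.1] [ 73.4 135.1] 73.1 clamp y ext [-75.6  44. ] x ext [-445.5 -371.8] rect ctr clamp [-409.6  -12.5]
```

View pics/top2.png

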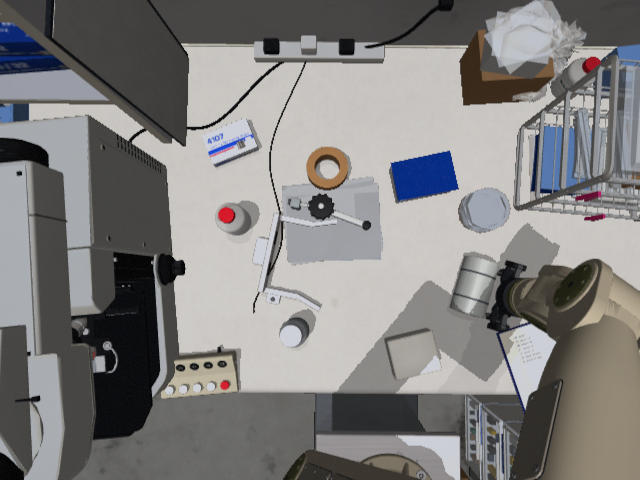

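Request:
carry_out([
  [[0,0,-1.3],[0.8,0.1,0],0],
  [[0,0,-2.6],[2,0.1,0],0],
  [[0,0,-3.9],[3.2,0.2,0],0],
  [[0,0,-5.2],[4.4,0.2,0],0],
  [[0,0,-6.5],[5.6,0.2,0],0],
  [[0,0,-7.8],[6.8,0.1,0],0],
  [[0,0,-9.1],[8,0,0],0],
  [[0,0,-10.4],[9.2,-0.1,0],0],
])

```text
clock: 7.25
tcp_pos: [0.486, -0.141, 0.0163]
orientation: [0.0, 0.746, 0.666, -0.0]
wrist_force: [0.1, -0.1, -0.1]
finger_gap: 0.0853
grip_force: 0.2
```

```bash
python3 - <<'E'
from h import *
im,d=snap('top','top3.png'); plan(); jar(d)
E
```

```text
t 7.3 tcp [ 0.486  -0.1397  0.0162] yawY -6.4 F [ 0.4  1.  -0.3] gap 0.085 tilt 0.06
jar n 1865 rect c [503.6 -92.5] [ 89.2 121.7] 73.9 clamp y ext [-85.4  33.7] x ext [-346.3 -272. ] rect ctr clamp [-318.   -25.2]
```

```bash
python3 - <<'E'
import cv2
a=cv2.imread('pics/top3.png')[200:330,370:530]; cv2.imwrite('pics/c3.png',cv2.resize(a,None,fx=4,fy=4,interpolation=cv2.INTER_CUBIC))
E
```

```text
(no output)
```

View pics/c3.png

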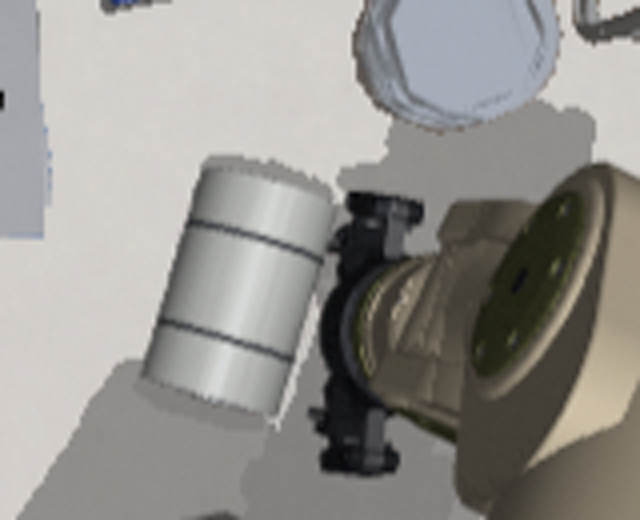

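The crop shows that the jar ran ahead without turning, and only its far end is near a finger. I'll straddle it, square it gently in the grip, then push it.

Request:
carry_out([
  [[0,0,0],[-1,0,-3],0],
  [[0,0,0],[-1,0,-8],0],
  [[0,0,-10],[0,0,-13],0],
  [[0,0,-20],[-3,0,-16],0],
  [[0,0,-30],[-6,0,-16],0],
  [[0,0,-40],[-8,0,-16],0],
  [[0,0,-50],[-8,0,-16],0],
  [[0,0,-60],[-8,0,-16],0],
])

```text
clock: 8.3
tcp_pos: [0.4764, -0.2214, 0.1761]
orientation: [-0.0, 0.312, 0.95, 0.0]
wrist_force: [0.4, 0.7, 0.8]
finger_gap: 0.0854
grip_force: 0.0
```

```bash
cat >> h.py <<'E'
from scipy.optimize import least_squares
CT=np.radians(79.1); CM=np.array([[np.cos(CT),-np.sin(CT)],[np.sin(CT),np.cos(CT)]]); CO=np.array([.539,.2245])
def cyl(d,c0,zt=.082,h0=79.):
    """fit lying cylinder r=.038 near c0; heading (deg) and centre"""
    P=cloud('top',d); m=(d>0)&(P[...,2]>.03)&(P[...,2]<zt)&(np.hypot(P[...,0]-c0[0],P[...,1]-c0[1])<.085)
    m=cv2.erode(m.astype(np.uint8),np.ones((3,3)))>0
    p=P[m]; c0=np.array(c0)
    def f(x):
        n=np.array([np.cos(x[1]),np.sin(x[1])]); return np.hypot((p[:,:2]-c0)@n-x[0],p[:,2]-.038)-.038
    s=least_squares(f,[0,np.radians(h0)],loss='soft_l1',f_scale=.002); o,h=s.x
    n=np.array([np.cos(h),np.sin(h)]); t=np.array([-n[1],n[0]])
    k=abs(f(s.x))<.006; e=np.percentile((p[k,:2]-c0)@t,[.5,99.5])
    c=c0+o*n+e.mean()*t; print('cyl n',m.sum(),k.sum(),'res',np.abs(f(s.x)).mean().round(4),'centre',c.round(4),'len',np.ptp(e).round(4),'heading',np.degrees(h).round(1),'clamp',((c-CO)@CM*1000).round(1))
E
python3 - <<'E'
from h import *
im,d=snap('top'); plan(); print(env.get_state()['joint_pos'].round(2)); cyl(d,(.496,-.089))
E
```

```text
t 8.35 tcp [ 0.4764 -0.2213  0.1761] yawY 54.0 F [ 0.6 -0.8 -0.1] gap 0.085 tilt 0.03
[-0.59  0.24 -0.19  1.14  0.    0.04]
cyl n 847 847 res 0.0013 centre [ 0.5232 -0.0229] len 0.1124 heading 73.2 clamp [-245.9  -31.2]
```

```bash
python3 - <<'E'
from h import *
for i in range(2):
    im,d=snap('top'); cyl(d,(.52,-.02))
plan((.518,-.03,.176,73.5))
E
```

```text
cyl n 1701 1701 res 0.0013 centre [ 0.5235 -0.0232] len 0.1143 heading 73.3 clamp [-246.2  -31.6]
cyl n 1732 1732 res 0.0013 centre [ 0.5239 -0.0226] len 0.1149 heading 73.1 clamp [-245.5  -31.9]
t 8.45 tcp [ 0.4766 -0.2211  0.1762] yawY 53.2 F [-0.  -0.4 -0.2] gap 0.086 tilt 0.01
(0.518, -0.03, 0.176, 73.5) -> rz -20.3 shift [ 8.12 17.79  0.02]
```

```bash
python3 - <<'E'
from h import *
plan((.5239,-.0228,.12,73.2),(.5239,-.0228,.012,73.2))
E
```

```text
t 8.45 tcp [ 0.4766 -0.2211  0.1762] yawY 53.2 F [-0.  -0.4 -0.2] gap 0.086 tilt 0.01
(0.5239, -0.0228, 0.12, 73.2) -> rz -20.0 shift [ 8.08 18.72  5.62]
(0.5239, -0.0228, 0.012, 73.2) -> rz -20.0 shift [ 8.07 18.72 16.42]
```

Request:
carry_out([
  [[0,0,-10],[3,5,0],0],
  [[0,0,-20],[5,10,0],0],
  [[0,0,-20],[7,15,2],0],
  [[0,0,-20],[8.1,18.7,4],0],
  [[0,0,-20],[8.1,18.7,5],0],
  [[0,0,-20],[8.1,18.7,5],0],
  [[0,0,-20],[8.1,18.7,5],0],
  [[0,0,-20],[8.1,18.7,5],0],
])

```text
clock: 9.45
tcp_pos: [0.5235, -0.0239, 0.127]
orientation: [0.001, 0.145, 0.989, -0.0]
wrist_force: [-0.9, -1.0, 0.4]
finger_gap: 0.0856
grip_force: 0.0
```

```bash
python3 - <<'E'
from h import *
plan((.5239,-.0228,.012,73.2))
E
```

```text
t 9.45 tcp [ 0.5235 -0.0239  0.127 ] yawY 73.3 F [-0.9 -1.   0.4] gap 0.086 tilt 0.08
(0.5239, -0.0228, 0.012, 73.2) -> rz 0.1 shift [1.00e-02 1.20e-01 1.15e+01]
```

Request:
carry_out([
  [[0,0,0],[0,0.1,2],0],
  [[0,0,0],[0,0.1,4.5],0],
  [[0,0,0],[0,0.1,6.5],0],
  [[0,0,0],[0,0.1,8.5],0],
  [[0,0,0],[0,0.1,10.5],0],
  [[0,0,0],[0,0.1,11.5],0],
  [[0,0,0],[0,0.1,11.5],50],
  [[0,0,0],[0,0.1,11.5],50],
], force=20)

```text
clock: 10.45
tcp_pos: [0.523, -0.0219, 0.0112]
orientation: [-0.0, 0.145, 0.989, 0.0]
wrist_force: [-0.7, -0.6, -6.9]
finger_gap: 0.0755
grip_force: 26.2
```

Request:
carry_out([
  [[0,0,-2],[0.6,0,0],50],
  [[0,0,-4],[1.4,-0.1,0],50],
  [[0,0,-5.9],[2.2,-0.2,0],50],
  [[0,0,-5.9],[2.9,-0.3,0],50],
  [[0,0,-5.9],[3.2,-0.3,0],50],
  [[0,0,-5.9],[3.2,-0.3,0],50],
  [[0,0,-5.9],[3.2,-0.3,0],0],
  [[0,0,-5.9],[3.2,-0.3,0],0],
])

```text
clock: 11.45
tcp_pos: [0.4934, -0.0159, 0.0121]
orientation: [0.001, 0.093, 0.996, -0.0]
wrist_force: [0.6, 0.0, 0.7]
finger_gap: 0.0855
grip_force: 0.0
```

Request:
carry_out([
  [[0,0,0],[0,0,-1],0],
  [[0,0,0],[0,0,-3],0],
  [[0,0,0],[0,0,-6],0],
  [[0,0,0],[0,0,-10],0],
  [[0,0,10],[0,-3,-13],0],
  [[0,0,20],[0,-8,-13],0],
  [[0,0,30],[0,-13,-13],0],
  [[0,0,40],[0,-15,-13],0],
])

```text
clock: 12.45
tcp_pos: [0.4641, -0.1655, 0.1426]
orientation: [0.001, 0.432, 0.902, -0.0]
wrist_force: [-0.1, 0.1, -0.1]
finger_gap: 0.085
grip_force: 0.0
```

```bash
python3 - <<'E'
from h import *
im,d=snap('top','top4.png'); plan((.478,-.12,.14,-10.9)); cyl(d,(.49,-.017))
E
```

```text
t 12.5 tcp [ 0.464  -0.1669  0.1425] yawY 38.5 F [ 0.3 -1.8  0.4] gap 0.085 tilt 0.18
(0.478, -0.12, 0.14, -10.9) -> rz 49.4 shift [2.8  4.01 0.24]
cyl n 1733 1731 res 0.0013 centre [ 0.4943 -0.014 ] len 0.1142 heading 79.2 clamp [-242.7   -1.2]
```

View pics/top4.png

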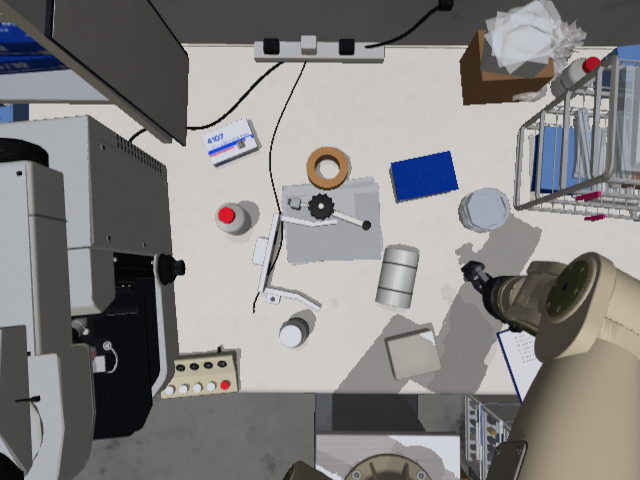

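```bash
python3 - <<'E'
from h import *
plan((.479,-.0926,.14,-10.9),(.479,-.0926,.015,-10.9))
E
```

```text
t 12.5 tcp [ 0.464  -0.1669  0.1425] yawY 38.5 F [ 0.3 -1.8  0.4] gap 0.085 tilt 0.18
(0.479, -0.0926, 0.14, -10.9) -> rz 49.4 shift [4.89 5.79 0.23]
(0.479, -0.0926, 0.015, -10.9) -> rz 49.4 shift [ 4.93  5.8  12.73]
```

Request:
carry_out([
  [[0,0,10],[1,1,0],0],
  [[0,0,20],[3,3,0],0],
  [[0,0,30],[4.9,5.8,0],0],
  [[0,0,40],[4.9,5.8,1],0],
  [[0,0,50],[4.9,5.8,4],0],
  [[0,0,50],[4.9,5.8,8],0],
  [[0,0,50],[4.9,5.8,11],0],
  [[0,0,50],[4.9,5.8,12.7],0],
])

```text
clock: 13.5
tcp_pos: [0.4774, -0.0877, 0.0134]
orientation: [-0.001, 0.769, 0.639, -0.0]
wrist_force: [-1.1, 0.2, -0.1]
finger_gap: 0.0854
grip_force: 0.0
```

```bash
python3 - <<'E'
from h import *
e=lambda x,y:tuple((CO+CM@np.array([x,y])).round(4))+(.015,-10.9)
plan(e(-.29,0),e(-.2,0),e(-.05,0))
E
```

```text
t 13.5 tcp [ 0.4774 -0.0877  0.0134] yawY -10.6 F [-1.1  0.2 -0.1] gap 0.085 tilt 0.07
(np.float64(0.4842), np.float64(-0.0603), 0.015, -10.9) -> rz 0.3 shift [ 2.82  0.16 -0.16]
(np.float64(0.5012), np.float64(0.0281), 0.015, -10.9) -> rz 0.3 shift [11.82  0.21 -0.15]
(np.float64(0.5295), np.float64(0.1754), 0.015, -10.9) -> rz 0.3 shift [26.82  0.29 -0.15]
```

Request:
carry_out([
  [[0,0,0.3],[1.4,0.1,0],0],
  [[0,0,0.3],[2.4,0.2,0],0],
  [[0,0,0.3],[3.2,0.2,0],0],
  [[0,0,0.3],[4.1,0.2,0],0],
  [[0,0,0.3],[5.1,0.2,0],0],
  [[0,0,0.3],[6.1,0.2,0],0],
  [[0,0,0.3],[7.1,0.2,0],0],
  [[0,0,0.3],[8.1,0.2,0],0],
])

```text
clock: 14.5
tcp_pos: [0.495, -0.0084, 0.0142]
orientation: [-0.0, 0.772, 0.636, -0.0]
wrist_force: [0.3, -0.6, 0.8]
finger_gap: 0.0852
grip_force: 0.2
```

Request:
carry_out([
  [[0,0,0],[1,0,0],0],
  [[0,0,0],[2,0,0],0],
  [[0,0,0],[3,0,0],0],
  [[0,0,0],[4,0,0],0],
  [[0,0,0],[5,0,0],0],
  [[0,0,0],[6,0,0],0],
  [[0,0,0],[7,0,0],0],
  [[0,0,0],[8,0,0],0],
])

```text
clock: 15.5
tcp_pos: [0.5103, 0.0701, 0.0143]
orientation: [0.0, 0.772, 0.636, -0.0]
wrist_force: [0.5, -0.6, 0.4]
finger_gap: 0.0855
grip_force: 0.2
```

```bash
python3 - <<'E'
from h import *
e=lambda x,y:tuple((CO+CM@np.array([x,y])).round(4))+(.015,-10.9)
im,d=snap('top'); plan(e(-.05,0)); 
np.savez('t5.npz',d=d)
c=CO+CM@np.array([-.06,0]); cyl(d,tuple(c))
E
```

```text
t 15.55 tcp [0.5106 0.071  0.0143] yawY -11.0 F [0.  0.9 0.7] gap 0.086 tilt 0.05
(np.float64(0.5295), np.float64(0.1754), 0.015, -10.9) -> rz -0.1 shift [10.61 -0.13 -0.06]
cyl n 909 909 res 0.0012 centre [0.5202 0.1196] len 0.1146 heading 79.0 clamp [-106.6   -1.3]
```

Request:
carry_out([
  [[0,0,0],[1,0,0],0],
  [[0,0,0],[2,0,0],0],
  [[0,0,0],[3,0,0],0],
  [[0,0,0],[4,0,0],0],
  [[0,0,0],[5,-0.1,0],0],
  [[0,0,0],[6,-0.1,0],0],
  [[0,0,0],[7,-0.1,0],0],
  [[0,0,0],[7.8,-0.1,0],0],
])

```text
clock: 16.55
tcp_pos: [0.5243, 0.1469, 0.0143]
orientation: [0.0, 0.772, 0.636, 0.0]
wrist_force: [1.4, 0.1, -0.1]
finger_gap: 0.0854
grip_force: 0.0
```

Request:
carry_out([
  [[0,0,0],[0.6,0,0],0],
  [[0,0,0],[1.1,0,0],0],
  [[0,0,0],[1.6,0,0],0],
  [[0,0,0],[2,0,0],0],
  [[0,0,0],[2.3,0,0],0],
  [[0,0,0],[2.5,0,0],0],
  [[0,0,0],[2.7,0,0],0],
  [[0,0,0],[2.8,0,0],0],
])

```text
clock: 17.55
tcp_pos: [0.5295, 0.1737, 0.0143]
orientation: [0.0, 0.772, 0.636, -0.0]
wrist_force: [-0.7, 1.5, 0.5]
finger_gap: 0.0855
grip_force: 0.0
```

```bash
python3 - <<'E'
from h import *
e=lambda x,y:tuple((CO+CM@np.array([x,y])).round(4))+(.015,-10.9)
im,d=snap('top'); plan(e(-.05,0))
c=CO+CM@np.array([0,0]); cyl(d,tuple(c))
E
```

```text
t 17.6 tcp [0.5295 0.1738 0.0143] yawY -11.0 F [-0.7 -0.8  0.4] gap 0.085 tilt 0.0
(np.float64(0.5295), np.float64(0.1754), 0.015, -10.9) -> rz -0.1 shift [ 0.16 -0.03 -0.07]
cyl n 3 3 res 0.0004 centre [0.5819 0.2442] len 0.0044 heading 10.5 clamp [ 27.5 -38.4]
```

Request:
carry_out([
  [[0,0,0],[0.1,0,0],0],
  [[0,0,0],[0.2,0,0],0],
  [[0,0,0],[0.3,0,0],0],
  [[0,0,0],[0.4,0,0],0],
  [[0,0,0],[0.4,0,0],0],
  [[0,0,0],[0.4,0,0],0],
  [[0,0,0],[0.4,0,0],0],
  [[0,0,0],[0.4,0,0],0],
])

```text
clock: 18.6
tcp_pos: [0.5294, 0.174, 0.0143]
orientation: [0.002, 0.772, 0.635, -0.003]
wrist_force: [-1.5, -13.6, 4.0]
finger_gap: 0.0853
grip_force: 6.7
```

Request:
carry_out([
  [[0,0,0],[0,0,0],0],
  [[0,0,0],[-1,0,0],0],
  [[0,0,0],[-3,0,0],0],
  [[0,0,0],[-5,0,-3],0],
  [[0,0,0],[-7,0,-8],60],
  [[0,0,0],[-10,0,-12],150],
  [[0,0,0],[-13,0,-14],255],
  [[0,0,0],[-14,0,-14],255],
])

```text
clock: 19.6
tcp_pos: [0.5043, 0.0384, 0.156]
orientation: [0.001, 0.772, 0.635, 0.001]
wrist_force: [0.4, -0.3, -0.3]
finger_gap: 0.0126
grip_force: 0.0
```

```bash
python3 - <<'E'
from h import *
im,d=snap('top','top6.png'); P=cloud('top',d); hsv=cv2.cvtColor(im,cv2.COLOR_RGB2HSV)
V,U=np.mgrid[0:480,0:640]; m=(U>330)&(U<385)&(V>205)&(V<245)&(P[...,2]>.04)&(hsv[...,2]<90)&(d>0)
t=P[m].mean(0); q=(t[:2]-CO)@CM; k=np.array([-.049,-.118]); a=np.arctan2(q[1]-k[1],q[0]-k[0]); print('tip',t.round(4),'clamp',q.round(4),'gate',np.pi+.18-a%(2*np.pi),np.hypot(*(q-k)))
# jar, cut to lane
c=CO+CM@np.array([0,0]); Q=(P[...,:2]-CO)@CM
d2=np.where((abs(Q[...,1])<.07)&(Q[...,0]<.034)&(Q[...,0]>-.06),d,0); cyl(d2,tuple(c))
e=lambda r,al,o,z:tuple((CO+CM@(k+r*np.array([np.cos(al),np.sin(al)])+o*np.array([-np.sin(al),np.cos(al)]))).round(4))+(z,-10.9)
plan(e(.085,a,.06,.15),e(.085,a,.045,.033))
E
```

```text
tip [0.5704 0.0789 0.3735] clamp [-0.1371 -0.0584] gate 0.775255220077101 0.10634704621199512
cyl n 1627 1627 res 0.0012 centre [0.5405 0.2237] len 0.1143 heading 78.9 clamp [-0.5 -1.6]
t 19.65 tcp [0.5034 0.0382 0.1547] yawY -11.1 F [-0.  -0.8 -0.7] gap 0.004 tilt 0.08
(np.float64(0.6279), np.float64(0.0515), 0.15, -10.9) -> rz -0.2 shift [ 3.71 11.96  0.48]
(np.float64(0.6173), np.float64(0.0621), 0.033, -10.9) -> rz -0.2 shift [ 4.55 10.7  12.18]
```

View pics/top6.png

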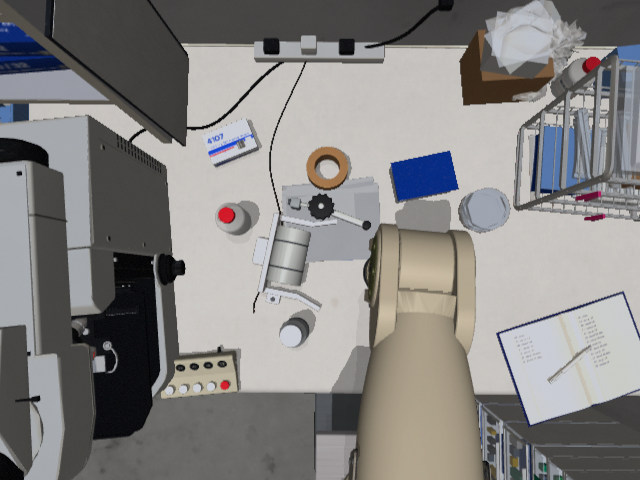

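The view shows the jar seated at (290,253) against the stop and the arm tip still at (367,225), so the gate is at about 0.35. Next I bring the shut fingers down on the outer side of the bar.

Request:
carry_out([
  [[0,0,0],[2,5,0],255],
  [[0,0,0],[4,10,0],255],
  [[0,0,0],[5.6,15.3,0],255],
  [[0,0,0],[5.6,15.3,2],255],
  [[0,0,0],[5.6,15.3,6],255],
  [[0,0,0],[5.6,15.3,9],255],
  [[0,0,0],[5.6,15.3,11.5],255],
  [[0,0,0],[5.6,15.3,12.4],255],
])

```text
clock: 20.65
tcp_pos: [0.6617, 0.0666, 0.0264]
orientation: [-0.002, 0.771, 0.636, -0.002]
wrist_force: [-0.0, 0.7, 0.6]
finger_gap: 0.0002
grip_force: 0.0
```

```bash
python3 - <<'E'
from h import *
plan(); s=env.get_state(); print(((s['tcp_pos'][:2]-CO)@CM).round(4))
E
```

```text
t 20.65 tcp [0.6617 0.0666 0.0264] yawY -11.0 F [-0.   0.7  0.6] gap 0.0 tilt 0.35
[-0.1319 -0.1504]
```

Request:
carry_out([
  [[0,0,0],[0.2,-1.5,-0.3],255],
  [[0,0,0],[0.4,-2.7,-0.3],255],
  [[0,0,0],[0.4,-3.4,-0.3],255],
  [[0,0,0],[0.4,-4.2,-0.3],255],
  [[0,0,0],[0.5,-4.9,-0.3],255],
  [[0,0,0],[0.7,-5.5,-0.3],255],
  [[0,0,0],[0.9,-6.2,-0.3],255],
  [[0,0,0],[1.1,-6.9,-0.3],255],
])

```text
clock: 21.65
tcp_pos: [0.601, 0.0893, 0.0339]
orientation: [0.002, 0.772, 0.636, 0.001]
wrist_force: [10.1, -5.1, -4.8]
finger_gap: 0.0005
grip_force: 5.2
```

```bash
python3 - <<'E'
from h import *
plan(); s=env.get_state(); print(((s['tcp_pos'][:2]-CO)@CM).round(4))
E
```

```text
t 21.65 tcp [0.601  0.0893 0.0339] yawY -11.0 F [10.1 -5.1 -4.8] gap 0.0 tilt 0.31
[-0.1211 -0.0865]
```

Request:
carry_out([
  [[0,0,0],[0.3,-0.6,0.2],255],
  [[0,0,0],[0.7,-1.2,0.2],255],
  [[0,0,0],[1.1,-1.8,0.2],255],
  [[0,0,0],[1.6,-2.3,0.2],255],
  [[0,0,0],[2.1,-2.8,0.2],255],
  [[0,0,0],[2.6,-3.2,0.2],255],
  [[0,0,0],[3.2,-3.6,0.2],255],
  [[0,0,0],[3.2,-3.6,0.2],255],
])

```text
clock: 22.65
tcp_pos: [0.5681, 0.1288, 0.0309]
orientation: [-0.001, 0.771, 0.636, -0.001]
wrist_force: [-0.0, -1.1, 0.6]
finger_gap: -0.0
grip_force: 0.0
```

```bash
python3 - <<'E'
from h import *
plan(); s=env.get_state(); print(((s['tcp_pos'][:2]-CO)@CM).round(4))
E
```

```text
t 22.65 tcp [0.5681 0.1288 0.0309] yawY -11.0 F [-0.  -1.1  0.6] gap -0.0 tilt 0.13
[-0.0884 -0.0466]
```

Force dropped to zero, so it probably snapped. I'll back off, raise and look.

Request:
carry_out([
  [[0,0,0],[-2,0,0],255],
  [[0,0,0],[-4,0,-1],255],
  [[0,0,0],[-5,0,-5],255],
  [[0,0,0],[-8,0,-10],255],
  [[0,0,0],[-13,0,-13],255],
  [[0,0,0],[-18,0,-13],255],
  [[0,0,0],[-22,0,-13],255],
  [[0,0,0],[-22,0,-13],255],
])

```text
clock: 23.65
tcp_pos: [0.5264, -0.0914, 0.162]
orientation: [0.0, 0.773, 0.634, -0.0]
wrist_force: [-0.4, -0.2, -0.0]
finger_gap: 0.0004
grip_force: 0.0
```

```bash
python3 - <<'E'
from h import *
im,d=snap('top','top7.png'); P=cloud('top',d); hsv=cv2.cvtColor(im,cv2.COLOR_RGB2HSV)
Q=(P[...,:2]-CO)@CM; k=np.array([-.049,-.118])
m=(P[...,2]>.045)&(P[...,2]<.065)&(hsv[...,2]<80)&(d>0)&(abs(np.hypot(Q[...,0]-k[0],Q[...,1]-k[1])-.106)<.014)
q=Q[m].mean(0); a=np.arctan2(q[1]-k[1],q[0]-k[0]); print('tip',m.sum(),q.round(4),'gate',np.pi+.18-a%(2*np.pi))
d2=np.where((abs(Q[...,1])<.07)&(Q[...,0]<.034)&(Q[...,0]>-.035),d,0); cyl(d2,tuple(CO)); plan()
m=(P[...,2]>.052)&(P[...,2]<.066)&(P[...,0]<.43)&(P[...,0]>.25)&(abs(P[...,1]+.046)<.09)&(d>0)
print(cv2.minAreaRect(P[m][:,:2].astype(np.float32)*1000))
E
```

```text
tip 71 [-0.0569 -0.0327] gate 1.6585223563455789
cyl n 1558 1557 res 0.0013 centre [0.5404 0.2236] len 0.1142 heading 79.0 clamp [-0.6 -1.5]
t 23.7 tcp [ 0.5266 -0.0899  0.1618] yawY -11.2 F [-0.9  0.7 -0.7] gap 0.0 tilt 0.02
((331.8389587402344, -46.43483352661133), (85.53453063964844, 100.11839294433594), 13.654095649719238)
```

View pics/top7.png

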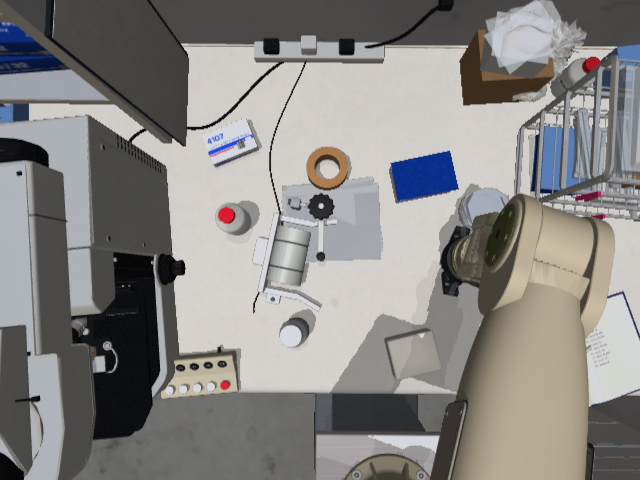

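```bash
python3 - <<'E'
from h import *
im,d=snap('top'); P=cloud('top',d); hsv=cv2.cvtColor(im,cv2.COLOR_RGB2HSV); V,U=np.mgrid[0:480,0:640]
for n,m in(('tip',(abs(U-320)<8)&(abs(V-256)<8)&(P[...,2]>.05)&(hsv[...,2]<90)),('knob',(abs(U-321)<20)&(abs(V-206)<18)&(P[...,2]>.073))):
    q=(P[m].mean(0)[:2]-CO)@CM; print(n,m.sum(),q.round(4),P[m].mean(0).round(4)); 
    if n=='tip': t=q
a=np.arctan2(*(t-q)[::-1]); print('gate',np.pi+.18-a,np.hypot(*(t-q)))
E
```

```text
tip 60 [-0.0697 -0.0148] [0.5403 0.1533 0.0562]
knob 519 [-0.0506 -0.1163] [0.6436 0.1528 0.0886]
gate 1.5650654992640518 0.10325050800560844
```

The tight mask puts the gate at about 1.57, and the picture shows the bar not yet parallel to the jar, with the tip at (320,256). I'll look again at where it stands, then press it fully shut.

Request:
carry_out([
  [[0,0,0],[6,-0.5,0],255],
  [[0,0,0],[12,-1,0],255],
  [[0,0,0],[17,-1.2,2],255],
  [[0,0,0],[19.6,-1.2,6],255],
  [[0,0,0],[19.6,-1.2,9],255],
  [[0,0,0],[19.6,-1.2,12],255],
  [[0,0,0],[19.6,-1.2,13],255],
  [[0,0,0],[19.6,-1.2,13],255],
])

```text
clock: 24.75
tcp_pos: [0.5526, 0.1074, 0.0311]
orientation: [-0.0, 0.771, 0.636, -0.0]
wrist_force: [-0.7, -0.7, 0.0]
finger_gap: 0.0001
grip_force: 0.0
```

```bash
python3 - <<'E'
from h import *
im,d=snap('top'); P=cloud('top',d); hsv=cv2.cvtColor(im,cv2.COLOR_RGB2HSV); V,U=np.mgrid[0:480,0:640]
m=(abs(U-316)<14)&(abs(V-256)<10)&(P[...,2]>.05)&(P[...,2]<.06)&(hsv[...,2]<90)
print(m.sum(),((P[m].mean(0)[:2]-CO)@CM).round(4)); plan(); s=env.get_state(); print(((s['tcp_pos'][:2]-CO)@CM).round(4))
E
```

```text
7 [-0.0363 -0.0102]
t 24.8 tcp [0.5534 0.1072 0.0319] yawY -11.0 F [-0.2 -0.6  0.1] gap -0.0 tilt 0.03
[-0.1125 -0.0364]
```

Request:
carry_out([
  [[0,0,0],[1,0,0],255],
  [[0,0,0],[1.8,0,0],255],
  [[0,0,0],[2.4,0,0],255],
  [[0,0,0],[2.8,0,0],255],
  [[0,0,0],[3.1,0,0],255],
  [[0,0,0],[3.4,0,0],255],
  [[0,0,0],[3.7,0,0],255],
  [[0,0,0],[3.7,0,0],255],
])

```text
clock: 25.8
tcp_pos: [0.5602, 0.1434, 0.0312]
orientation: [0.0, 0.772, 0.636, -0.0]
wrist_force: [0.1, 0.3, -0.4]
finger_gap: -0.0001
grip_force: 0.0
```

Request:
carry_out([
  [[0,0,0],[0.2,0,0],255],
  [[0,0,0],[0.3,0,0],255],
  [[0,0,0],[0.4,0,0],255],
  [[0,0,0],[0.5,0,0],255],
  [[0,0,0],[0.6,0,0],255],
  [[0,0,0],[0.7,0,0],255],
  [[0,0,0],[0.8,0,0],255],
  [[0,0,0],[0.8,0,0],255],
])

```text
clock: 26.8
tcp_pos: [0.5613, 0.1494, 0.0313]
orientation: [0.001, 0.772, 0.636, -0.001]
wrist_force: [-2.3, -7.0, 2.3]
finger_gap: 0.0
grip_force: 3.4
```

```bash
python3 - <<'E'
from h import *
plan(); s=env.get_state(); print(((s['tcp_pos'][:2]-CO)@CM).round(4), s['wrist_force'][:2]@CM)
E
```

```text
t 26.8 tcp [0.5613 0.1494 0.0313] yawY -11.1 F [-2.3 -7.   2.3] gap 0.0 tilt 0.2
[-0.0695 -0.0361] [-7.26765394  0.96726495]
```

Request:
carry_out([
  [[0,0,0],[0.1,0,0],255],
  [[0,0,0],[0.2,0,0],255],
  [[0,0,0],[0.3,0,0],255],
  [[0,0,0],[0.3,0,0],255],
  [[0,0,0],[0.3,0,0],255],
  [[0,0,0],[0.3,0,0],255],
  [[0,0,0],[0.3,0,0],255],
  [[0,0,0],[0.3,0,0],255],
])

```text
clock: 27.8
tcp_pos: [0.5613, 0.1495, 0.0313]
orientation: [0.003, 0.773, 0.635, -0.004]
wrist_force: [-2.8, -15.6, 4.9]
finger_gap: -0.0003
grip_force: 8.0
```

Request:
carry_out([
  [[0,0,0],[-0.5,0,0],255],
  [[0,0,0],[-3,0,0],255],
  [[0,0,0],[-5,0,-5],255],
  [[0,0,0],[-8,0,-10],255],
  [[0,0,0],[-13,0,-13],255],
  [[0,0,0],[-19,0,-13],255],
  [[0,0,0],[-25,0,-13],255],
  [[0,0,0],[-25,0,-13],255],
])

```text
clock: 28.8
tcp_pos: [0.5144, -0.0948, 0.1615]
orientation: [0.001, 0.774, 0.634, 0.0]
wrist_force: [0.3, 0.3, -1.0]
finger_gap: 0.0
grip_force: 0.0
```

```bash
python3 - <<'E'
from h import *
im,d=snap('top','top8.png'); P=cloud('top',d); hsv=cv2.cvtColor(im,cv2.COLOR_RGB2HSV); V,U=np.mgrid[0:480,0:640]
Q=(P[...,:2]-CO)@CM
for n,m in(('tip',(abs(U-316)<14)&(abs(V-256)<12)&(P[...,2]>.05)&(P[...,2]<.062)&(hsv[...,2]<90)),('knob',(abs(U-321)<20)&(abs(V-206)<18)&(P[...,2]>.073)&(P[...,2]<.085))):
    print(n,m.sum(),Q[m].mean(0).round(4),P[m].mean(0).round(4),U[m].mean(),V[m].mean())
d2=np.where((abs(Q[...,1])<.07)&(Q[...,0]<.034)&(Q[...,0]>-.035),d,0); cyl(d2,tuple(CO))
a=im[180:300,240:400]; cv2.imwrite('pics/c8.png',cv2.resize(a[:,:,::-1],None,fx=4,fy=4,interpolation=cv2.INTER_CUBIC))
plan()
E
```

```text
tip 69 [-0.0481 -0.0144] [0.544  0.1746 0.0563] 310.4492753623188 254.20289855072463
knob 506 [-0.0498 -0.1177] [0.6452 0.1533 0.0788] 320.5671936758893 206.27272727272728
cyl n 1531 1531 res 0.0013 centre [0.5405 0.2238] len 0.1141 heading 78.9 clamp [-0.4 -1.6]
t 28.85 tcp [ 0.5145 -0.0929  0.1614] yawY -11.2 F [-0.2  0.6 -0.4] gap -0.0 tilt 0.07
```

View pics/c8.png

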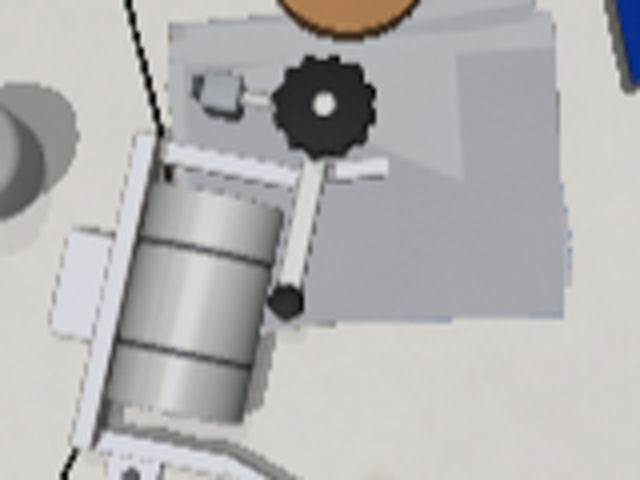

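The crop shows the arm shut and parallel behind the jar (tip at crop pixel 285,300). The tip measures (-48,-14) mm in the clamp's frame, so the gate is at about 1.75, and the jar is home. I'm handing in.

```bash
python3 -c "
from workcell import env
print(env.hand_in())"
```

```text
the job is handed in; nothing more can be done
None
```

I handed the job in at about 29 s; no verdict came back. At my last measurements the jar was home (within 2 mm), the arm fully shut (about 1.75 rad, after a second push because the first stopped near 1.57), and the carton flat on the bench clear of the lane. I squared and shifted the jar once in a light grip along the bench, and the bottles and tape looked unmoved.

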